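# Sort three ceramic fragments into their own trays

## Task

Three ceramic fragments on the conservation bench are in the wrong places. First slide back the cover of the wooden case, stand the small lid knob that is on the cork mat upright inside it and slide the cover fully shut; then, resting one of the other two on the cleared cork mat on the way, swap those two, so that the neck ring ends in the middle of the round dish and the rim piece in the middle of the oblong tray, lying along it. Keep the fragments from touching one another, and do not move the brass-capped glass jar.

Things in the scene. Friction and masses are not known exactly. Their poses are not given: they have to be found in the camera images.
- neck_ring: Cream ceramic ring (broken-off neck of a bottle): a plain tube standing on end, 52 mm outside and 36 mm inside diameter, 30 mm high, about 60 g. Origin: centre of its underside; z up. Starts in the oblong tray.
- rim_piece: Cream ceramic piece of a plate's rim with blue bands, a long narrow block, slightly bent in plan: about 82 mm long (its x), 26 mm high (z, up), about 60 g; middle 30 mm straight and 14 mm thick (y), both ends bent about 0.35 rad towards -y, so about 24 mm wide overall. Origin: underside of the middle part, at its centre; grasp there across y. Starts in the round dish.
- lid_knob: Small round cream ceramic lid knob with a blue spot on top: foot disc 36 mm diameter and 6 mm high, waist 20 mm diameter, head 26 mm diameter from 15 to 30 mm above its underside, 33 mm high in all, about 30 g. Origin: centre of its underside; z up. Starts on the cork mat.
- round_dish: Fixed low round white dish, 120 mm diameter, inside 112 mm; floor 4 mm thick, rim 9 mm high. Origin: centre of its underside.
- long_tray: Fixed low oblong white tray, 136 mm (its x) by 84 mm (its y), walls 4 mm thick and 9 mm high, floor 4 mm thick. Origin: centre of its underside; x lies along its length.
- cork_mat: Fixed square cork mat, 100 x 100 mm, 4 mm thick. Origin: centre of its underside.
- case: Fixed wooden case, 124 mm (its x) by 100 mm (its y), with a sliding cover. Walls 6 mm thick, 44 mm high, floor 6 mm thick (inside 112 x 88 mm); rails on both sides and the +x end rise to 54 mm. Origin: centre of its underside. The cover slides towards its -x (robot side); fully open it uncovers x = -27 to +56 mm of the inside; x = +15, y = 0 suits the knob.
- cover (a joint): Sliding cover of the case, value in m: 0 fully shut, 0.085 fully open (end stops at both), positive towards the case's -x. Starts shut or up to 20 mm open. It slides with about 1 to 2 N and stays where it is left. Its underside is 44 mm and its top 50 mm above the table.
- cover_grip (a point): Top centre of the dark wooden grip bar on the cover, 72 mm above the table: bar 12 mm thick (along the slide, the case's x), 40 mm long (the case's y), standing 22 mm above the cover's top. At joint value 0 it is above the case's origin. Axes as the case's.
- glass_jar: Bystander: glass jar with a brass cap, 72 mm diameter, 95 mm high, loose, standing on the robot's left. Origin: centre of its underside. Leave it where it is.
Not all that is in view belongs to the job. Leave any blue or purple look-alike of the case alone.

How it is judged (in metres and radians):
On the way, in this order (a step that is already met when the one before it is completed fails the run):
1. the cover of the case is slid back at least 60 mm (value of joint cover above 0.06 m), for 0.1 s.
2. the lid knob stands upright in the case, released (x of lid_knob in the frame of case between -0.055 and 0.055 m and y of lid_knob in the frame of case between -0.043 and 0.043 m and z of lid_knob in the frame of case between 0.001 and 0.012 m and angle between lid_knob's own z axis and vertical below 0.12 rad and contact force between the fingers and lid_knob below 0.1 N), for 0.2 s.
3. the cover is shut (within 5 mm) with the knob inside (all of step 2 and value of joint cover below 0.005 m), for 0.2 s.
4. the neck ring or the rim piece stands released on the cork mat, its centre within 40 mm of the mat's (((horizontal distance between neck_ring and cork_mat below 0.04 m and z of neck_ring in the frame of cork_mat below 0.009 m and linear speed of neck_ring below 0.03 m/s and angle between neck_ring's own z axis and vertical below 0.12 rad and contact force between the fingers and neck_ring below 0.1 N) or (horizontal distance between rim_piece and cork_mat below 0.04 m and z of rim_piece in the frame of cork_mat below 0.009 m and linear speed of rim_piece below 0.03 m/s and angle between rim_piece's own z axis and vertical below 0.12 rad and contact force between the fingers and rim_piece below 0.1 N))), for 0.2 s.
At the end, for the whole second after the job is handed in: Knob upright inside the case, cover shut (within 5 mm); neck ring flat on the round dish floor, centred within 15 mm; rim piece on the oblong tray floor, centred within 15 mm along and across, its length within 0.3 rad of the tray length (either way round); all released and at rest (all of step 3 and horizontal distance between neck_ring and round_dish below 0.015 m and z of neck_ring in the frame of round_dish below 0.008 m and angle between each of neck_ring, rim_piece's own z axis and vertical below 0.12 rad and x of rim_piece in the frame of long_tray between -0.015 and 0.015 m and y of rim_piece in the frame of long_tray between -0.015 and 0.015 m and z of rim_piece in the frame of long_tray below 0.008 m and angle between the x axis of rim_piece and the x axis of long_tray, either way round below 0.3 rad and linear speed of each of neck_ring, rim_piece, lid_knob below 0.03 m/s and contact force between the fingers and neck_ring below 0.1 N and contact force between the fingers and rim_piece below 0.1 N); the robot touches nothing.
It fails at once if two fragments touch one another (contact force between neck_ring and rim_piece above 0.2 N or contact force between any of neck_ring, rim_piece and lid_knob above 0.2 N).
It fails at once if the glass jar is moved more than 20 mm (distance of glass_jar from where it was at the start of the episode above 0.02 m).
It also fails if it takes over 122 s, if anything falls off the work surface, if the arm or the gripper's body presses on something with over 40 N, if the wrist force passes 120 N, or if a joint passes its speed limit or range.

## Robot

A 6-joint arm with a two-finger parallel gripper is mounted at the origin on the work surface. World frame = base frame: x ahead of the robot, y to its left, z up, the work surface at z = 0. Lengths are in mm, angles in degrees, forces in N, time in s.
With the tool pointing down it reaches from about 350 to 850 mm from the base axis. Payload 8.1 kg.
Tool frame: the origin (TCP) lies on the front face of the gripper's body, between the roots of the fingers; the fingertips stand 73 mm ahead of it and the grasp point (between the pads) lies 54 mm ahead of it; z points along the fingers, y is the direction in which the jaws open and shut (so a half turn about z gives the same grasp; the last joint's range is limited). The gripper opens to 85 mm and grips with 20 to 120 N. Pads are 22 mm wide; open, the fingers measure 114 mm over their backs; the gripper's body (76 mm by 85 mm) begins 54 mm behind the grasp point. The pads swing forward as they close: fully open they stand 13 mm farther back than shut.
Start: joints at [68.102, 7.471, 85.268, -0, 87.261, -4.893], TCP at [175.455, 573.778, 303.892] pointing down, gripper open.
Joint ranges: [-169.43, 169.43], [-51.17, 129.36], [1.28, 143.12], [-76.62, 256.62], [0, 156.53], [-152.29, 152.29]. Speed limits (degrees/s): [136.94, 136.94, 159.86, 180, 180, 180].

## Interface

Orientations are given as [roll, pitch, yaw] about the fixed x, y, z axes, in that order (R = Rz(yaw) Ry(pitch) Rx(roll)).
In Python, from bench import r, imaging gives the robot as it stands.
- The arm moves only by the tool drive_tool, never from a script. Its argument "commands" is text: rows parted by semicolons, each of 7 numbers parted by spaces: the turn, a rotation vector about the tool's x, y, z in degrees, then the shift along the tool's x, y, z in cm, then the finger opening in cm, from 0 to 8.54. In form: rx ry rz dx dy dz fingers; .... A call has 1 to 12 rows; each row is the pose to reach, as a shift and turn from the pose measured when the call began, along the tool's axes at that moment; what a row does not reach only later rows make up. A row lasts 1/8 s, in which the tool goes at most 62.5 mm and 10.7 degrees, less where a joint would pass 70% of its speed; a pose out of reach is approached as far as the arm can. A call with a gripper value outside its range is refused whole. The fingers move at their own pace and stop on an object; "force" is the grip in N (left out, the last holds). Time passes only in rows, so rows that repeat a pose let the fingers close. It gives the time, the measured TCP pose, the force and the opening at its end, in the units of the state.
- r.sense(): the state, without advancing time (a new reading comes with each control period).
- imaging.snapshot(name): name is "side" or "top" or "wrist"; returns a dict with "pixels" (400x640x3 uint8, red, green, blue), "fx", "fy", "cx", "cy" (pixels), "dist" ([k1, k2, p1, p2, k3] as OpenCV has them; the pictures are not rectified), "world_from_camera" (4x4, takes a point from camera to world coordinates); the wrist camera has in their place "hand_eye" (4x4, takes a point from camera to tool coordinates, whose origin is the TCP and whose axes are the flange's). Camera axes: x right, y up, looking along -z (the intrinsics and any distortion apply to the point x, -y, -z); pixel columns grow to the right and rows downward; lengths in mm; the calibration is good to about 2 mm. A picture is of the moment at which its call begins: read the wrist's pose just before it. There is no depth.
- r.hand_in(): hands the job in, once; it reports no verdict.
The state is a dict: "time": time; "joint_pos": joint angles; "qd": joint speeds; "joint_efforts": joint torques, N m; "tool_pos": TCP position; "tcp_rot": TCP orientation; "ft_force": force on the tool from outside, world axes, zero at the start; "wrist_torque": the same for the moment, N m; "finger_gap": finger opening in mm.
Only numpy, scipy, OpenCV 4.12 (cv2) and the standard library are available. Lean on these libraries where they do the work, as an engineer would, in place of code of your own. Each camera call takes 0.05 s, during which the arm holds its last target. There are 200 camera calls.

## Working session

There is one attempt and no reset: what is moved stays moved. The work goes in short steps, Python scripts to look and compute and a tool call to move; the robot and the scene stay as the last step left them, time stands still between calls to the robot, and variables do not carry over. Pictures are saved under pics/ and viewed, about 12 in all and at most 16, crops included, and the job is handed in when it is done.

Besides the shell and the picture viewer there is one more tool, called after ">>>" as name(argument=value, ...) on one line, values as JSON. drive_tool: Moves the arm, as the interface text tells. Its arguments: {"type":"object","properties":{"commands":{"type":"string"},"force":{"type":"number"}},"required":["commands"]}

```bash
mkdir -p pics; ls; python3 - <<'E'
from bench import r, imaging
import cv2,numpy as np
print(r.sense())
for n in ["top","side"]:
    s=imaging.snapshot(n); cv2.imwrite(f"pics/{n}0.png",s["pixels"][:,:,::-1])
    print(n,{k:(np.round(v,4).tolist() if k!="pixels" else 0) for k,v in s.items()})
s=imaging.snapshot("wrist");print({k:(np.round(v,4).tolist() if k!="pixels" else 0) for k,v in s.items()})
E
```

```text
pics
{'time': 0.0, 'joint_pos': array([ 6.80993808e+01,  7.51384477e+00,  8.53281487e+01, -5.06207711e-04,
        8.72611297e+01, -4.89381112e+00]), 'qd': array([ 0.01808255, -0.10591771,  0.0706464 , -0.08487611, -0.03863538,
        0.035918  ]), 'joint_efforts': array([-1.35660189e-04, -5.69399500e+01, -5.00545478e+01, -4.00262425e-04,
        1.48115179e-02,  1.24620900e-06]), 'tool_pos': array([175.3280811 , 573.38798991, 302.86831185]), 'tcp_rot': array([-1.79897210e+02, -8.29362423e-03,  1.62993209e+02]), 'ft_force': array([ 0.03188005, -0.28119758, -0.12512115]), 'wrist_torque': array([-0.00572542, -0.0277655 , -0.01759075]), 'finger_gap': 85.60553344829253}
top {'pixels': 0, 'fx': 469.2495, 'fy': 469.2495, 'cx': 315.92, 'cy': 190.8941, 'dist': [-0.0671, 0.0, 0.0, 0.0, 0.0], 'world_from_camera': [[-0.0005, 0.9906, -0.1371, 389.1427], [-0.9998, -0.003, -0.0176, 64.7574], [-0.0178, 0.1371, 0.9904, 1167.4194], [0.0, 0.0, 0.0, 1.0]]}
side {'pixels': 0, 'fx': 481.4679, 'fy': 481.4679, 'cx': 320.8441, 'cy': 202.963, 'dist': [-0.0702, 0.0, 0.0, 0.0, 0.0], 'world_from_camera': [[0.7214, 0.4833, -0.4961, -85.3286], [-0.6925, 0.4917, -0.5279, -576.8733], [-0.0112, 0.7244, 0.6893, 906.6305], [0.0, 0.0, 0.0, 1.0]]}
{'pixels': 0, 'fx': 282.2117, 'fy': 282.2117, 'cx': 308.8295, 'cy': 200.0661, 'dist': [-0.0201, 0.0, 0.0, 0.0, 0.0], 'hand_eye': [[0.0001, 0.9591, 0.2831, 72.3559], [1.0, -0.0002, 0.0002, -0.2647], [0.0002, 0.2831, -0.9591, -69.5893], [0.0, 0.0, 0.0, 1.0]]}
```

View pics/top0.png

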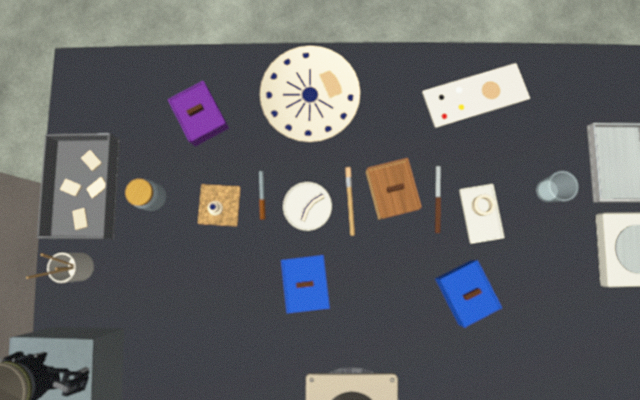

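View pics/side0.png

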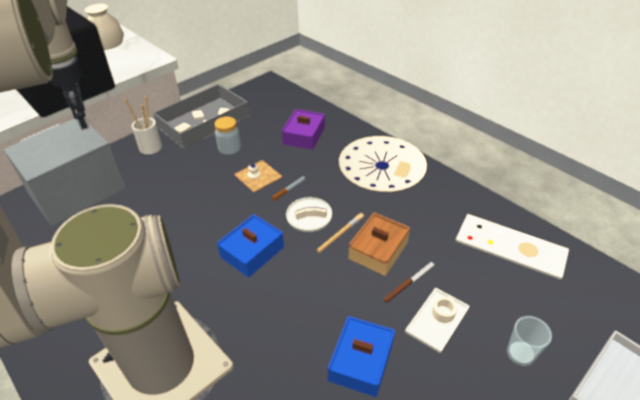

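The top view shows the mat with the knob at (219,205), the dish with the rim piece at (307,206), the case at (394,188), and the tray with the ring at (482,213). The jar is at (139,193), and the blue and purple boxes are look-alikes. The side view agrees with this.

```bash
cat > h.py <<'E'
from bench import r, imaging
import cv2, numpy as np
from scipy.spatial.transform import Rotation as R
def tool():
    s=r.sense(); T=np.eye(4); T[:3,:3]=R.from_euler('xyz',s['tcp_rot'],degrees=True).as_matrix(); T[:3,3]=s['tool_pos']; return T
def snap(n):
    T=tool(); s=imaging.snapshot(n)
    s['W']=np.array(s['world_from_camera']) if n!='wrist' else T@np.array(s['hand_eye'])
    s['K']=np.array([[s['fx'],0,s['cx']],[0,s['fy'],s['cy']],[0,0,1]]); s['D']=np.array(s['dist'],float)
    s['bgr']=s['pixels'][:,:,::-1].copy(); s['hsv']=cv2.cvtColor(s['bgr'],cv2.COLOR_BGR2HSV); return s
def cast(s,uv,z):
    p=cv2.undistortPoints(np.array(uv,float).reshape(-1,1,2),s['K'],s['D']).reshape(-1,2)
    d=np.c_[p[:,0],-p[:,1],-np.ones(len(p))]@s['W'][:3,:3].T; c=s['W'][:3,3]
    return (c+d*((z-c[2])/d[:,2])[:,None])[:,:2]
def proj(s,P):
    P=np.atleast_2d(P); c=(P-s['W'][:3,3])@s['W'][:3,:3]; c=c*[1,-1,-1]
    return cv2.projectPoints(c,np.zeros(3),np.zeros(3),s['K'],s['D'])[0].reshape(-1,2)
def blob(m,seed=None,k=3):
    "largest contour (or the one nearest the seed) of a mask"
    m=cv2.morphologyEx(m.astype(np.uint8)*255,cv2.MORPH_CLOSE,np.ones((k,k)))
    cs=[c for c in cv2.findContours(m,cv2.RETR_EXTERNAL,cv2.CHAIN_APPROX_NONE)[0] if cv2.contourArea(c)>30]
    if seed is None: return max(cs,key=cv2.contourArea)
    return min(cs,key=lambda c:np.linalg.norm(c.reshape(-1,2).mean(0)-seed))
def rect(s,c,z):
    "centre, sides, angle (deg, of long side) of min-area rectangle of contour cast on plane z"
    p=cast(s,c.reshape(-1,2),z).astype(np.float32); (x,y),(a,b),t=cv2.minAreaRect(p)
    if a<b: a,b,t=b,a,t+90
    return np.round([x,y,a,b,(t+90)%180-90],1)
def plan(pos,yaw):
    "tool-frame rotation vector (deg) and shift (cm) from present pose to TCP pos, pointing down, given yaw"
    T=tool(); G=R.from_euler('xyz',[180,0,yaw],degrees=True)
    rv=(R.from_matrix(T[:3,:3]).inv()*G).as_rotvec(degrees=True); d=T[:3,:3].T@(np.array(pos)-T[:3,3])/10
    return np.round(rv,1),np.round(d,2)
E
python3 - <<'E'
from h import *
s=snap('top');H,S,V=cv2.split(s['hsv'])
for n,(u,v) in dict(mat=(230,190),dish=(290,206),case=(380,188),grip=(394,188),tray=(470,230),ring=(474,206),jar=(139,190),floor=(250,250),rim=(312,205)).items(): print(n,s['hsv'][v,u])
wood=(H<20)&(S>90)
def box(m,x0,x1,y0,y1):
    z=np.zeros_like(m);z[y0:y1,x0:x1]=m[y0:y1,x0:x1];return z
white=V>140
print('mat',rect(s,blob(box((H<25)&(S>40)&(V>100),190,250,170,240),k=9),4))
c=blob(box(white,270,340,170,240),k=5);print('dish',rect(s,c,9))
c=blob(box(white,450,510,170,255),k=5);print('tray',rect(s,c,9))
c=blob(box((S>80)&(V>60)&(H<25),360,425,150,225),k=5);print('case',rect(s,c,54), c.reshape(-1,2).min(0),c.reshape(-1,2).max(0))
c=blob(box((V<85)&(H<20)&(S>80),380,410,175,200));print('grip',rect(s,c,72))
c=blob(box((H<30)&(S>100)&(V>120),115,160,170,210));print('jar',rect(s,c,95))
for n in ['round']: pass
big=cv2.resize(s['bgr'][150:255,180:520],None,fx=2.35,fy=2.35,interpolation=cv2.INTER_CUBIC);cv2.imwrite('pics/t1.png',big)
E
```

```text
mat [ 18 126 202]
dish [ 25  14 242]
case [ 14 153 178]
grip [ 10 143  96]
tray [ 26  15 243]
ring [ 23  52 221]
jar [ 20 158 221]
floor [120  14  72]
rim [ 24  42 226]
mat [516.6 329.8 104.2 104.1  -3.6]
dish [ 5.121e+02  1.076e+02  1.198e+02  1.194e+02 -2.000e-01]
tray [ 492.8 -325.5  139.2   89.2    8.9]
case [549.9 -99.7 130.3 110.2  13.8] [366 158] [421 219]Traceback (most recent call last):
  File "<stdin>", line 12, in <module>
  File "h.py", line 22, in blob
    if seed is None: return max(cs,key=cv2.contourArea)
                            ~~~^^^^^^^^^^^^^^^^^^^^^^^^
ValueError: max() iterable argument is empty
```

```bash
python3 - <<'E'
from h import *
print(plan([555,-100,290],104))
s=snap('top');big=cv2.resize(s['bgr'][150:255,180:520],None,fx=2.35,fy=2.35,interpolation=cv2.INTER_CUBIC);cv2.imwrite('pics/t1.png',big)
E
```

```text
(array([-0.1,  0. , 59. ]), array([-56.  , -53.3 ,   1.38]))
```

View pics/t1.png

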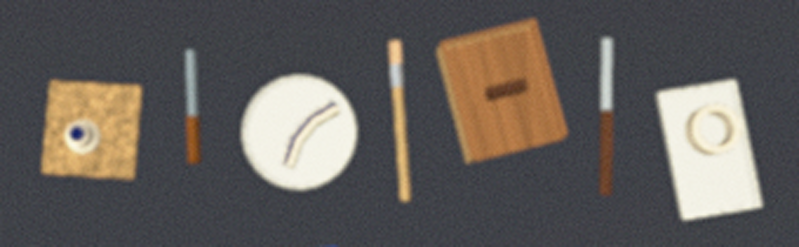

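The crop shows the knob at (80,135), the rim piece in the dish at (312,130), the grip bar at (505,90) and the ring in the tray at (711,129). I'll go above the case now.

>>> drive_tool(commands="0 0 10 -9.3 -8.9 0.2 6; 0 0 20 -18.7 -17.8 0.5 6; 0 0 30 -28 -26.7 0.7 6; 0 0 40 -37.3 -35.6 0.9 6; 0 0 50 -46.6 -44.4 1.2 6; 0 0 59 -56 -53.3 1.4 6; 0 0 59 -56 -53.3 1.4 6; 0 0 59 -56 -53.3 1.4 6; 0 0 59 -56 -53.3 1.4 6; 0 0 59 -56 -53.3 1.4 6; 0 0 59 -56 -53.3 1.4 6; 0 0 59 -56 -53.3 1.4 6")

```text
time: 1.75
tool_pos: [544.2, -81.6, 290.3]
tcp_rot: [180.0, 0.0, 104.0]
ft_force: [1.2, 0.7, 0.6]
finger_gap: 59.8
```

```bash
python3 - <<'E'
from h import *
s=snap('wrist');cv2.imwrite('pics/w1.png',s['bgr'])
print(r.sense()['tool_pos'], proj(s,[[550,-100,72],[550,-100,54]]))
E
```

```text
[546.16165792 -87.75763329 289.06936589] [[310.30246798 205.45623596]
 [310.21375686 200.64903962]]
```

View pics/w1.png

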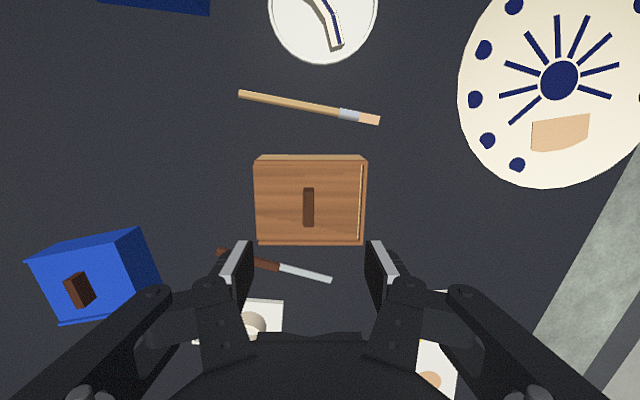

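The wrist view shows the grip bar at (308,207) and the case top from about (254,160) to (366,243). The case's +x end rail is on the right, and the bar is close to the case centre.

```bash
python3 - <<'E'
from h import *
s=snap('wrist');H,S,V=cv2.split(s['hsv'])
print(s['hsv'][207,308],s['hsv'][190,280])
m=np.zeros((400,640),bool)
g=m.copy();g[180:235,290:330]=(V<100)[180:235,290:330]
print('grip',rect(s,blob(g),72), rect(s,blob(g),60), blob(g).reshape(-1,2).min(0),blob(g).reshape(-1,2).max(0))
g=m.copy();g[162:242,240:380]=((S>70)&(H<25))[162:242,240:380]
print('case',rect(s,blob(g),54))
print(s['pixels'][195,355:372].tolist())
print(plan([550,-100,129],104))
E
```

```text
[ 11 127  94] [ 13 131 173]
grip [ 548.2 -102.9   42.2   10.8  -76. ] [ 549.1 -106.4   43.9   11.2  -76. ] [303 182] [313 220]
case [ 551.5 -108.5  126.3   90.8   13.8]
[[164, 120, 79], [168, 120, 84], [164, 114, 77], [164, 118, 84], [210, 173, 126], [172, 146, 105], [84, 62, 44], [128, 90, 60], [168, 118, 81], [173, 123, 83], [154, 114, 81], [85, 72, 71], [57, 59, 68], [62, 61, 68], [67, 66, 71], [58, 62, 67], [64, 64, 72]]
(array([-0.1,  0.1, -0.3]), array([-1.58,  0.17, 16.  ]))
```

```bash
python3 - <<'E'
from h import *
print(plan([548.3,-102.5,128.5],104))
E
```

```text
(array([-0.1,  0.1, -0.3]), array([-1.78, -0.05, 16.05]))
```

>>> drive_tool(commands="0 0 0 -1.8 0 5 5; 0 0 0 -1.8 0 10 5; 0 0 0 -1.8 0 14 5; 0 0 0 -1.8 0 16 5; 0 0 0 -1.8 0 16 5; 0 0 0 -1.8 0 16 5; 0 0 0 -1.8 0 16 0.6; 0 0 0 -1.8 0 16 0.6; 0 0 0 -1.8 0 16 0.6; 0 0 0 -1.8 0 16 0.6; 0 0 0 -1.8 0 16 0.6; 0 0 0 -1.8 0 16 0.6", force=30)

```text
time: 3.35
tool_pos: [549.6, -102.7, 130.4]
tcp_rot: [-180.0, 0.2, 103.7]
ft_force: [-1.0, 0.2, 6.6]
finger_gap: 10.9
```

>>> drive_tool(commands="0 0 0 0 -1.5 0 0.6; 0 0 0 0 -3 0 0.6; 0 0 0 0 -4.5 0 0.6; 0 0 0 0 -6 0 0.6; 0 0 0 0 -7 0 0.6; 0 0 0 0 -7.3 0 0.6; 0 0 0 0 -7.6 0 0.6; 0 0 0 0 -7.6 0 0.6; 0 0 0 0 -7.6 0 0.6; 0 0 0 0 -7.6 0 0.6")

```text
time: 4.6
tool_pos: [475.9, -120.8, 130.4]
tcp_rot: [-180.0, 0.2, 103.7]
ft_force: [0.4, -3.1, -0.5]
finger_gap: 11.1
```

>>> drive_tool(commands="0 0 0 0 -0.2 0 0.6; 0 0 0 0 -0.4 0 0.6; 0 0 0 0 -0.6 0 0.6; 0 0 0 0 -0.6 0 0.6; 0 0 0 0 -0.6 0 0.6")

```text
time: 5.22
tool_pos: [469.9, -122.3, 130.4]
tcp_rot: [-180.0, 0.2, 103.7]
ft_force: [0.1, -3.4, 1.1]
finger_gap: 11.2
```

Free so far; I'll go a little further, then release and rise.

>>> drive_tool(commands="0 0 0 0 -0.15 0 0.6; 0 0 0 0 -0.3 0 0.6; 0 0 0 0 -0.3 0 0.6; 0 0 0 0 -0.3 0 3; 0 0 0 0 -0.3 0 3; 0 0 0 0 -0.3 0 3; 0 0 0 0 -0.3 -5 5; 0 0 0 0 -0.3 -11 6; 0 0 0 -3 -0.3 -16 6; 0 0 0 -3 4 -16 6; 0 0 0 -3 4 -16 6; 0 0 0 -3 4 -16 6")

```text
time: 6.72
tool_pos: [515.3, -141.3, 289.7]
tcp_rot: [-179.9, 0.1, 103.7]
ft_force: [-0.2, -0.7, 0.5]
finger_gap: 60.2
```

```bash
python3 - <<'E'
from h import *
snap('wrist');snap('wrist');s=snap('wrist');cv2.imwrite('pics/w2.png',s['bgr'])
print(tool().round(2))
E
```

```text
[[-2.4000e-01  9.7000e-01 -0.0000e+00  5.1511e+02]
 [ 9.7000e-01  2.4000e-01 -0.0000e+00 -1.4143e+02]
 [-0.0000e+00 -0.0000e+00 -1.0000e+00  2.9010e+02]
 [ 0.0000e+00  0.0000e+00  0.0000e+00  1.0000e+00]]
```

View pics/w2.png

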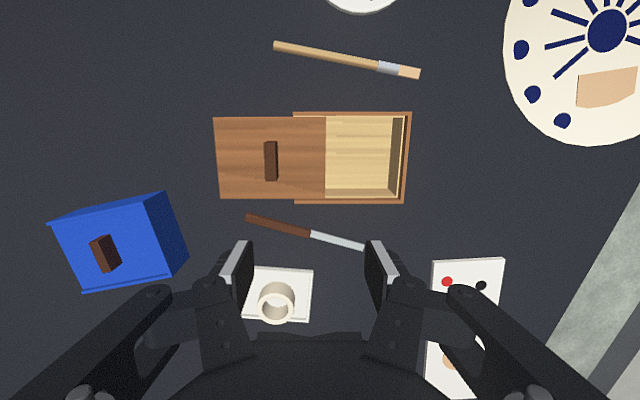

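The cover is open. The rail corners are at about (411,111), (404,203) and (293,112), and the cover edge is at u≈325.

```bash
python3 - <<'E'
from h import *
s=snap('wrist')
p=cast(s,[[411,111.5],[404,203],[293,112],[295,203]],54); print(p.round(1))
e=np.array([np.cos(np.radians(13.9)),np.sin(np.radians(13.9))]);f=np.array([-e[1],e[0]])
print((p@e).round(1),(p@f).round(1))
q=cast(s,[[325,117],[325,198]],50);print('edge e',(q@e).round(1))
b=cast(s,[[270.5,161]],72);print('bar',b, b@e,b@f)
t=snap('top');H,S,V=cv2.split(t['hsv'])
g=np.zeros((400,640),bool);g[190:225,195:240]=((S<75)&(V>150))[190:225,195:240]
c=blob(g);print('knob',rect(t,c,26),rect(t,c,10),c.reshape(-1,2).mean(0))
b=blob((H>100)&(H<130)&(S>60)&g.any()&(np.indices(H.shape)[0]>195)&(np.indices(H.shape)[0]<225)&(np.indices(H.shape)[1]>200)&(np.indices(H.shape)[1]<235)) 
print('spot',rect(t,b,33))
E
```

```text
[[ 599.   -41.8]
 [ 624.6 -137.8]
 [ 480.4  -71.5]
 [ 504.4 -167.1]]
[571.5 573.2 449.1 449.5] [-184.5 -283.8 -184.8 -283.4]
edge e [482.5 483.7]
bar [[ 469.66068979 -123.67348325]] [426.19753354] [-232.87755666]
knob [506.6 334.7  32.5  32.3   1.5] [508.3 338.5  33.   32.8   1.5] [214.66666667 207.74358974]Traceback (most recent call last):
  File "<stdin>", line 11, in <module>
  File "h.py", line 22, in blob
    if seed is None: return max(cs,key=cv2.contourArea)
                            ~~~^^^^^^^^^^^^^^^^^^^^^^^^
ValueError: max() iterable argument is empty
```

>>> drive_tool(commands="0 0 0 6 1.3 0 6; 0 0 0 12 1.3 0 6; 0 0 0 18 1.3 0 6; 0 0 0 24 1 0 6; 0 0 0 30 0.5 0 6; 0 0 0 36 0 0 6; 0 0 0 42 -1 0 6; 0 0 0 46.5 -12 0 6; 0 0 0 46.5 -12 0 6; 0 0 0 46.5 -12 0 6; 0 0 0 46.5 -12 0 6; 0 0 0 46.5 -12 0 6")

```text
time: 8.48
tool_pos: [289.5, 281.6, 289.3]
tcp_rot: [-180.0, 0.2, 103.6]
ft_force: [0.2, 0.5, -0.3]
finger_gap: 60.1
```

```bash
python3 - <<'E'
from h import *
snap('wrist');snap('wrist');s=snap('wrist');cv2.imwrite('pics/w3.png',s['bgr'])
print(tool()[:3,3].round(1), proj(s,[[507,335,30],[507,335,4]]))
E
```

```text
[289.3 281.5 289. ] [[496.40679272 178.71867191]
 [483.63755376 174.38896496]]
```

View pics/w3.png

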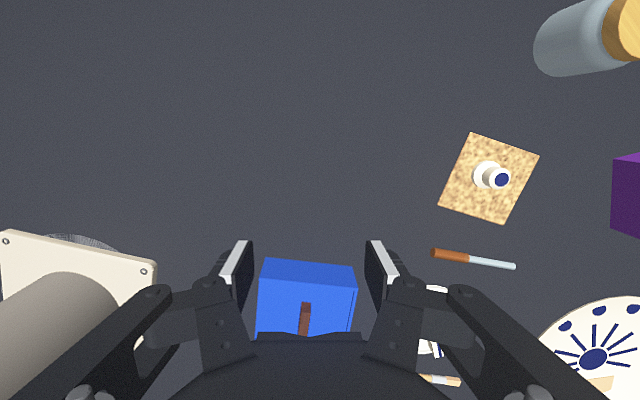

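I got a sign wrong in the shift, so the arm is at x=289. The knob shows at (495,177), as predicted, which confirms its position. I'll correct the move and measure it from above.

```bash
python3 - <<'E'
from h import *
s=snap('wrist');H,S,V=cv2.split(s['hsv']);I,J=np.indices(H.shape)
b=blob((H>105)&(H<130)&(S>100)&(I>160)&(I<195)&(J>480)&(J<520)); print('spot',rect(s,b,33))
print(plan([507,340,289],104))
E
```

```text
spot [510.6 336.2  16.   14.6  13.8]
(array([-0.1,  0.2, -0.4]), array([ 0.55, 22.54, -0.03]))
```

>>> drive_tool(commands="0 0 0 0.5 6 0 6; 0 0 0 0.5 12 0 6; 0 0 0 0.5 18 0 6; 0 0 0 0.5 22.5 0 6; 0 0 0 0.5 22.5 0 6; 0 0 0 0.5 22.5 0 6; 0 0 0 0.5 22.5 0 6; 0 0 0 0.5 22.5 0 6")

```text
time: 9.68
tool_pos: [506.1, 339.5, 289.5]
tcp_rot: [-180.0, 0.2, 103.7]
ft_force: [-0.2, -0.0, 1.5]
finger_gap: 60.4
```

```bash
python3 - <<'E'
from h import *
snap('wrist');snap('wrist');s=snap('wrist');H,S,V=cv2.split(s['hsv']);I,J=np.indices(H.shape)
p=proj(s,[[510,336,33]])[0];print(p)
b=blob((H>105)&(H<130)&(S>100)&(abs(J-p[0])<25)&(abs(I-p[1])<25)); k=rect(s,b,33);print('spot',k)
g=(S<75)&(V>140)&(abs(J-p[0])<32)&(abs(I-p[1])<32);print('white',rect(s,blob(g|((H>105)&(S>100)&(abs(J-p[0])<25)&(abs(I-p[1])<25))),20))
m=(H<25)&(S>75)&(V>80)&(abs(J-p[0])<100)&(abs(I-p[1])<100)
print('mat',rect(s,blob(m,k=25),4))
print(plan([k[0],k[1],87],104))
E
```

```text
[311.59645613 183.24029393]
spot [508.2 335.2  14.2  13.4  13.7]
white [511.  331.4  80.1  78.  -74.4]
mat [515.9 329.1 100.   99.9  86.5]
(array([-0. ,  0.2, -0.3]), array([-0.4 ,  0.09, 20.23]))
```

>>> drive_tool(commands="0 0 0 -0.4 0.1 6 6; 0 0 0 -0.4 0.1 12 6; 0 0 0 -0.4 0.1 17 6; 0 0 0 -0.4 0.1 19.5 6; 0 0 0 -0.4 0.1 20.2 6; 0 0 0 -0.4 0.1 20.2 6; 0 0 0 -0.4 0.1 20.2 2; 0 0 0 -0.4 0.1 20.2 2; 0 0 0 -0.4 0.1 20.2 2; 0 0 0 -0.4 0.1 20.2 2; 0 0 0 -0.4 0.1 20.2 2; 0 0 0 -0.4 0.1 20.2 2", force=25)

```text
time: 11.32
tool_pos: [509.3, 335.9, 89.2]
tcp_rot: [179.9, 0.1, 103.7]
ft_force: [-1.5, -0.0, 6.8]
finger_gap: 25.0
```

>>> drive_tool(commands="0 0 0 0 0 -3 2; 0 0 0 0 0 -8 2; 0 0 0 0 0 -14 2; 0 0 0 0 0 -14 2; 0 0 0 0 0 -14 2")

```text
time: 11.95
tool_pos: [509.0, 336.1, 229.6]
tcp_rot: [179.8, 0.1, 103.7]
ft_force: [0.0, -0.7, -0.8]
finger_gap: 24.8
```

```bash
python3 - <<'E'
from h import *
s=r.sense();print(s['tool_pos'],s['ft_force'],s['finger_gap'],plan([566.5,-100.9,230],14))
E
```

```text
[509.00948198 336.11979337 229.61969497] [ 0.04351994 -0.66099719 -0.823639  ] 24.751207110729954 (array([ 0.2, -0.1, 89.7]), array([-4.382e+01, -4.730e+00,  3.000e-02]))
```

>>> drive_tool(commands="0 0 10 -4 -0.5 0 2; 0 0 20 -9 -1 0 2; 0 0 30 -14 -1.5 0 2; 0 0 40 -19 -2 0 2; 0 0 50 -24 -2.6 0 2; 0 0 60 -29 -3.1 0 2; 0 0 70 -34 -3.7 0 2; 0 0 80 -39 -4.2 0 2; 0 0 89.7 -43.8 -4.7 0 2; 0 0 89.7 -43.8 -4.7 0 2; 0 0 89.7 -43.8 -4.7 0 2; 0 0 89.7 -43.8 -4.7 0 2")

```text
time: 13.45
tool_pos: [566.3, -99.3, 229.5]
tcp_rot: [179.9, -0.1, 14.1]
ft_force: [-0.0, 0.5, 0.5]
finger_gap: 24.7
```

```bash
python3 - <<'E'
from h import *
snap('side');s=snap('wrist');cv2.imwrite('pics/w4.png',s['bgr'])
q=r.sense();print(q['tool_pos'],q['tcp_rot'],q['finger_gap'],plan([566.5,-100.9,93],14))
E
```

```text
[566.5951424  -99.36963527 230.03773729] [ 1.79909226e+02 -1.68362029e-01  1.40796719e+01] 25.07142561595205 (array([ 0.1, -0.2,  0.1]), array([-0.09,  0.12, 13.7 ]))
```

View pics/w4.png

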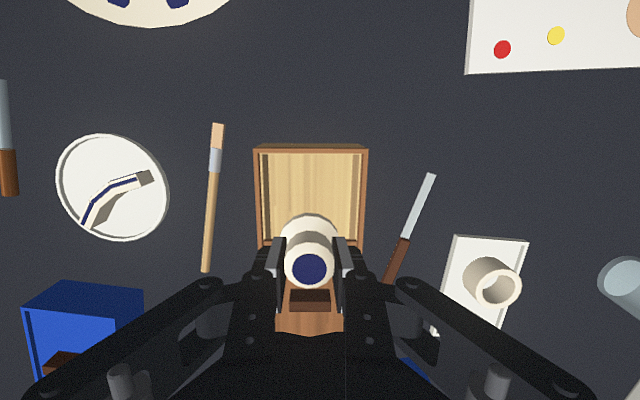

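The knob is held upright at (310,250) and lined up across the open case, so I'll lower it.

>>> drive_tool(commands="0 0 0 -0.1 0.1 5 2; 0 0 0 -0.1 0.1 9 2; 0 0 0 -0.1 0.1 12 2; 0 0 0 -0.1 0.1 13.3 2; 0 0 0 -0.1 0.1 13.6 2; 0 0 0 -0.1 0.1 13.7 2; 0 0 0 -0.1 0.1 13.7 2; 0 0 0 -0.1 0.1 13.7 2")

```text
time: 14.55
tool_pos: [566.9, -100.9, 94.1]
tcp_rot: [179.9, -0.2, 14.1]
ft_force: [-0.3, -0.5, -0.4]
finger_gap: 25.0
```

>>> drive_tool(commands="0 0 0 0 0 0.1 2; 0 0 0 0 0 0.2 2; 0 0 0 0 0 0.3 2; 0 0 0 0 0 0.3 2; 0 0 0 0 0 0.3 2")

```text
time: 15.18
tool_pos: [567.0, -100.9, 91.2]
tcp_rot: [179.9, -0.3, 14.1]
ft_force: [0.1, 1.1, 2.4]
finger_gap: 24.8
```

Contact. Release and rise.

>>> drive_tool(commands="0 0 0 0 0 0 3.2; 0 0 0 0 0 0 4; 0 0 0 0 0 0 4.2; 0 0 0 0 0 0 4.2; 0 0 0 0 0 -2 4.2; 0 0 0 0 0 -6 4.5; 0 0 0 0 0 -11 5; 0 0 0 0 0 -15 5; 0 0 0 0 0 -15 5; 0 0 0 0 0 -15 5; 0 0 0 0 0 -15 5")

```text
time: 16.55
tool_pos: [565.5, -100.5, 239.8]
tcp_rot: [179.9, -0.1, 14.1]
ft_force: [1.2, -0.1, -0.1]
finger_gap: 50.3
```

```bash
python3 - <<'E'
from h import *
snap('side');s=snap('wrist');cv2.imwrite('pics/w5.png',s['bgr'])
t=snap('top');
H,S,V=cv2.split(s['hsv']);I,J=np.indices(H.shape);p=proj(s,[[567,-101,39]])[0];print(p)
b=blob((H>105)&(H<130)&(S>100)&(abs(J-p[0])<25)&(abs(I-p[1])<30)); print('spot',rect(s,b,39))
q=r.sense();print(q['tool_pos'],q['tcp_rot'],q['finger_gap'],plan([468.5,-123,128.5],104))
E
```

```text
[309.38907803 191.21220191]
spot [ 568.2 -100.8   14.8   14.3  -75.9]
[ 565.70472424 -100.54329813  239.91690347] [ 1.79923543e+02 -1.50815398e-01  1.40769645e+01] 50.03052734771867 (array([  0.2,  -0.1, -89.9]), array([-10.  ,  -0.2 ,  11.12]))
```

View pics/w5.png

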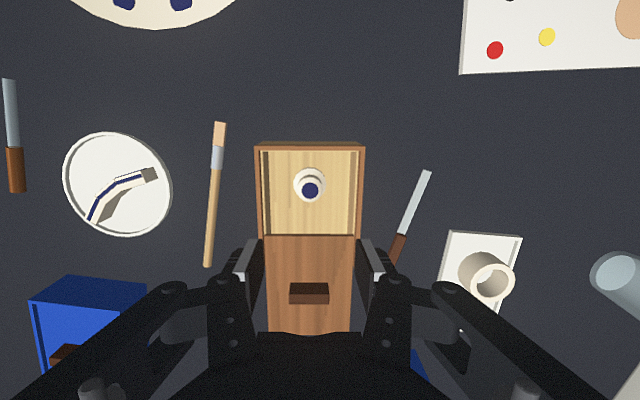

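The knob stands upright at (310,185) in the open part of the case, measured at (568,-101). Next I regrip the bar and shut the cover.

>>> drive_tool(commands="0 0 -10 -1 0 0 5; 0 0 -20 -3 0 0 5; 0 0 -30 -5 0 0 5; 0 0 -40 -7 0 0 5; 0 0 -50 -9 0 0 5; 0 0 -60 -10 -0.2 0 5; 0 0 -70 -10 -0.2 0 5; 0 0 -80 -10 -0.2 0 5; 0 0 -90 -10 -0.2 2 5; 0 0 -90 -10 -0.2 5 5; 0 0 -90 -10 -0.2 5 5; 0 0 -90 -10 -0.2 5 5")

```text
time: 18.2
tool_pos: [468.5, -123.0, 190.3]
tcp_rot: [179.8, 0.1, 104.1]
ft_force: [-0.1, -0.7, 0.0]
finger_gap: 50.1
```

```bash
python3 - <<'E'
from h import *
print(plan([468,-123,128.5],104))
E
```

```text
(array([0.2, 0.1, 0.1]), array([ 0.03, -0.07,  6.18]))
```

>>> drive_tool(commands="0 0 0 0 0 3 5; 0 0 0 0 0 5.5 5; 0 0 0 0 0 6.1 5; 0 0 0 0 0 6.1 5; 0 0 0 0 0 6.1 0.6; 0 0 0 0 0 6.1 0.6; 0 0 0 0 0 6.1 0.6; 0 0 0 0 0 6.1 0.6; 0 0 0 0 0 6.1 0.6; 0 0 0 0 0 6.1 0.6", force=30)

```text
time: 19.45
tool_pos: [469.5, -123.3, 130.5]
tcp_rot: [179.8, 0.1, 104.1]
ft_force: [-1.3, 0.9, 7.3]
finger_gap: 11.4
```

```bash
python3 - <<'E'
from h import *
print(plan([552,-103,130],104),r.sense()['finger_gap'],r.sense()['tool_pos'])
E
```

```text
(array([0.2, 0.1, 0.1]), array([-0.03,  8.5 ,  0.09])) 11.380218527812792 [ 469.47355389 -123.34044014  130.50414545]
```

>>> drive_tool(commands="0 0 0 0 1.5 0 0.6; 0 0 0 0 3 0 0.6; 0 0 0 0 4.5 0 0.6; 0 0 0 0 6 0 0.6; 0 0 0 0 7.2 0 0.6; 0 0 0 0 8 0 0.6; 0 0 0 0 8.3 0 0.6; 0 0 0 0 8.3 0 0.6; 0 0 0 0 8.3 0 0.6; 0 0 0 0 8.3 0 0.6")

```text
time: 20.7
tool_pos: [549.8, -103.4, 130.6]
tcp_rot: [179.8, 0.2, 104.0]
ft_force: [1.9, -4.6, -6.3]
finger_gap: 11.2
```

>>> drive_tool(commands="0 0 0 0 0.1 0 0.6; 0 0 0 0 0.2 0 0.6; 0 0 0 0 0.2 0 0.6; 0 0 0 0 0.2 0 0.6")

```text
time: 21.2
tool_pos: [551.3, -103.1, 130.6]
tcp_rot: [179.8, 0.1, 104.0]
ft_force: [-2.0, -3.7, -0.8]
finger_gap: 11.1
```

>>> drive_tool(commands="0 0 0 0 0.1 0 0.6; 0 0 0 0 0.2 0 0.6; 0 0 0 0 0.3 0 0.6; 0 0 0 0 0.3 0 0.6")

```text
time: 21.7
tool_pos: [551.9, -102.9, 130.5]
tcp_rot: [-179.9, 0.1, 104.0]
ft_force: [-16.4, -7.0, 9.4]
finger_gap: 11.0
```

>>> drive_tool(commands="0 0 0 0 0 0 2.5; 0 0 0 0 0 0 3; 0 0 0 0 0 0 3; 0 0 0 0 0 -5 5; 0 0 0 0 0 -10 6; 0 0 0 0 0 -13 6; 0 0 0 6 0 -13 6; 0 0 0 12 0 -13 6; 0 0 0 18 0 -13 6; 0 0 0 22 1.5 -13 6; 0 0 0 22 1.5 -13 6; 0 0 0 22 1.5 -13 6")

```text
time: 23.2
tool_pos: [513.5, 114.3, 260.1]
tcp_rot: [-179.9, 0.1, 104.1]
ft_force: [0.1, 0.1, 0.2]
finger_gap: 60.0
```

```bash
python3 - <<'E'
from h import *
snap('wrist');snap('wrist');s=snap('wrist');print(tool()[:3,3].round(1))
p=proj(s,[[512,108,4]])[0].astype(int);print(p)
x0,y0=p[0]-130,max(p[1]-100,0);cv2.imwrite('pics/w6.png',cv2.resize(s['bgr'][y0:y0+200,x0:x0+260],None,fx=3,fy=3));print(x0,y0)
t=snap('top');H,S,V=cv2.split(t['hsv']);I,J=np.indices(H.shape)
g=(V<100)&(abs(J-394)<18)&(abs(I-187)<10);b=blob(g);print('bar top',rect(t,b,72))
E
```

```text
[513.5 113.4 260. ]
[307 184]
177 84Traceback (most recent call last):
  File "<stdin>", line 6, in <module>
  File "h.py", line 22, in blob
    if seed is None: return max(cs,key=cv2.contourArea)
                            ~~~^^^^^^^^^^^^^^^^^^^^^^^^
ValueError: max() iterable argument is empty
```

View pics/w6.png

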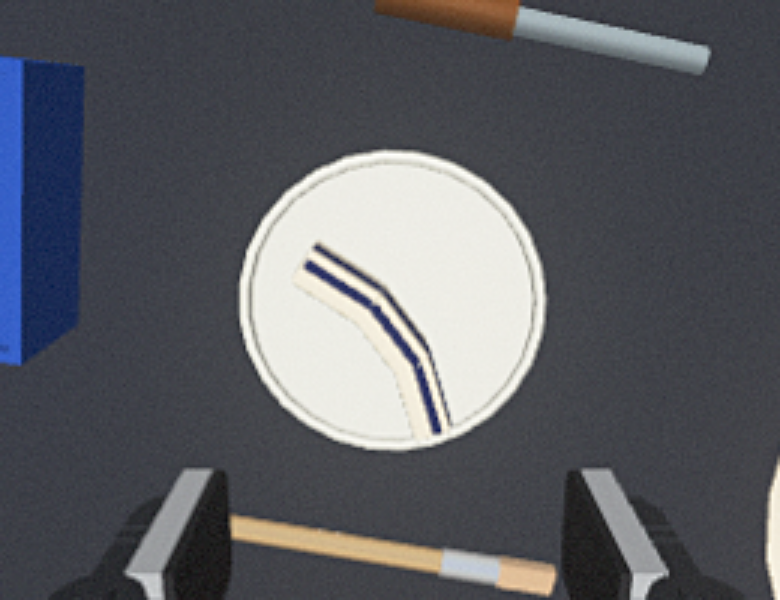

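The rim piece lies bent in the dish with its middle at crop (385,340). Its convex side faces upper right, and one end is close to the dish wall at crop (430,435).

```bash
python3 - <<'E'
from h import *
s=snap('wrist');H,S,V=cv2.split(s['hsv']);I,J=np.indices(H.shape)
d=cast(s,np.c_[J.ravel(),I.ravel()].astype(float),17); d=np.linalg.norm(d-[511.5,107.5],axis=1).reshape(H.shape)
print(s['hsv'][190,300],s['hsv'][173,277:300:3].tolist())
bl=(H>100)&(H<135)&(S>90); cr=(S>26)&(S<110)&(H<35)&(V>120)
m=(bl|cr)&(d<58)
m=cv2.morphologyEx(m.astype(np.uint8),cv2.MORPH_OPEN,np.ones((3,3)))>0
b=blob(m,k=5)
def fr(c,z):
    k=rect(s,c,z);e=np.array([np.cos(np.radians(k[4])),np.sin(np.radians(k[4]))]);f=np.array([-e[1],e[0]])
    P=cast(s,c.reshape(-1,2),z)-k[:2];x,y=P@e,P@f
    print('rect',k,'e',e.round(2),'mid y',[(round(y[abs(x-q)<3].min(),1),round(y[abs(x-q)<3].max(),1)) for q in(-35,-20,-10,0,10,20,35)])
fr(b,30);bb=blob(bl&(d<58),k=5);fr(bb,30)
v=cv2.resize(s['bgr'],None,fx=3,fy=3);cv2.drawContours(v,[b*3+1],-1,(0,0,255),1);x0,y0=177*3,84*3;cv2.imwrite('pics/w7.png',v[y0+130:y0+480,x0+200:x0+580])
E
```

```text
[ 23  22 250] [[20, 26, 235], [117, 163, 97], [116, 125, 106], [24, 24, 255], [22, 34, 245], [122, 40, 108], [19, 29, 139], [23, 13, 236]]Traceback (most recent call last):
  File "<stdin>", line 8, in <module>
  File "h.py", line 22, in blob
    if seed is None: return max(cs,key=cv2.contourArea)
                            ~~~^^^^^^^^^^^^^^^^^^^^^^^^
ValueError: max() iterable argument is empty
```

```bash
python3 - <<'E'
from h import *
s=snap('wrist');hs=cv2.cvtColor(cv2.medianBlur(s['bgr'],5),cv2.COLOR_BGR2HSV);H,S,V=cv2.split(hs);I,J=np.indices(H.shape)
print([hs[y,x].tolist() for y,x in ((190,300),(200,310),(180,285),(150,300),(180,340))])
d=cast(s,np.c_[J.ravel(),I.ravel()].astype(float),9); d=np.linalg.norm(d-[511.5,107.5],axis=1).reshape(H.shape)
m=((S>18)|(V<190))&(d<54)
b=blob(m,k=3)
k=rect(s,b,30);e=np.array([np.cos(np.radians(k[4])),np.sin(np.radians(k[4]))]);f=np.array([-e[1],e[0]])
P=cast(s,b.reshape(-1,2),30)-k[:2];x,y=P@e,P@f
print('rect',k,'e',e.round(2),'mid y',[(q,round(y[abs(x-q)<3].min(),1),round(y[abs(x-q)<3].max(),1)) for q in(-35,-20,-10,0,10,20,35) if (abs(x-q)<3).any()])
v=cv2.resize(s['bgr'],None,fx=3,fy=3);cv2.drawContours(v,[b*3+1],-1,(0,0,255),1);x0,y0=177*3,84*3;cv2.imwrite('pics/w7.png',v[y0+130:y0+480,x0+200:x0+580])
E
```

```text
[[22, 23, 244], [135, 14, 146], [22, 23, 244], [26, 9, 237], [30, 9, 237]]
rect [510.4 100.2  82.8  25.7 -38.7] e [ 0.78 -0.63] mid y [(-35, np.float64(-12.9), np.float64(7.0)), (-20, np.float64(-8.1), np.float64(11.9)), (-10, np.float64(-5.7), np.float64(12.9)), (0, np.float64(-4.5), np.float64(12.6)), (10, np.float64(-5.4), np.float64(12.0)), (20, np.float64(-7.7), np.float64(9.1)), (35, np.float64(-12.9), np.float64(1.9))]
```

View pics/w7.png

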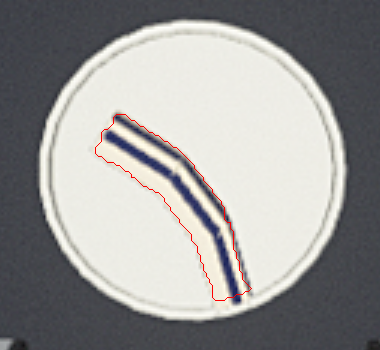

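The outline follows the piece well, with the lower end clipped by about 2 mm. Its centre is about (512.6,101.4) with its x axis at about −38.7°, so I grasp with tool yaw 141.

```bash
python3 - <<'E'
from h import *
print(plan([512.6,101.4,81.5],141.3))
E
```

```text
(array([ -0.2,   0.1, -37.4]), array([-1.12, -0.34, 17.86]))
```

>>> drive_tool(commands="0 0 -10 -1.1 -0.3 3 4; 0 0 -20 -1.1 -0.3 6 4; 0 0 -30 -1.1 -0.3 9 4; 0 0 -37.4 -1.1 -0.3 12 4; 0 0 -37.4 -1.1 -0.3 12 4; 0 0 -37.4 -1.1 -0.3 15 4; 0 0 -37.4 -1.1 -0.3 17 4; 0 0 -37.4 -1.1 -0.3 17.8 4; 0 0 -37.4 -1.1 -0.3 17.8 4; 0 0 -37.4 -1.1 -0.3 17.8 4")

```text
time: 24.75
tool_pos: [513.9, 101.8, 83.5]
tcp_rot: [-179.9, 0.1, 141.3]
ft_force: [0.7, 0.4, -0.4]
finger_gap: 40.0
```

>>> drive_tool(commands="0 0 0 0 0 0 1; 0 0 0 0 0 0 1; 0 0 0 0 0 0 1; 0 0 0 0 0 0 1; 0 0 0 0 0 0 1", force=30)

```text
time: 25.38
tool_pos: [514.8, 101.9, 84.7]
tcp_rot: [-180.0, 0.2, 141.3]
ft_force: [-0.4, -0.1, 5.8]
finger_gap: 13.8
```

>>> drive_tool(commands="0 0 0 0 0 -3 1; 0 0 0 0 0 -8 1; 0 0 0 0 0 -12 1; 0 0 0 0 0 -12 1; 0 0 0 0 0 -12 1")

```text
time: 26.0
tool_pos: [514.2, 102.1, 204.1]
tcp_rot: [-180.0, 0.1, 141.3]
ft_force: [1.3, -0.9, -2.5]
finger_gap: 13.0
```

```bash
python3 - <<'E'
from h import *
q=r.sense();print(q['tool_pos'],q['finger_gap'],plan([516,329,200],75),plan([516,329,87],75))
E
```

```text
[514.18478721 102.0823594  204.12143945] 12.99610993177909 (array([ 0. ,  0.1, 66.3]), array([14.05, 17.82,  0.37])) (array([ 0. ,  0.1, 66.3]), array([14.08, 17.83, 11.67]))
```

>>> drive_tool(commands="0 0 10 2 2.6 0 1; 0 0 20 5 6.3 0 1; 0 0 30 8 10.2 0 1; 0 0 40 11 14 0 1; 0 0 50 13 16.5 0 1; 0 0 60 14.05 17.8 0 1; 0 0 66.3 14.05 17.8 0 1; 0 0 66.3 14.05 17.8 4 1; 0 0 66.3 14.05 17.8 8 1; 0 0 66.3 14.05 17.8 10.5 1; 0 0 66.3 14.05 17.8 11.5 1; 0 0 66.3 14.05 17.8 11.5 1")

```text
time: 27.5
tool_pos: [515.2, 328.2, 87.2]
tcp_rot: [-180.0, 0.2, 75.0]
ft_force: [0.7, 0.1, 0.6]
finger_gap: 13.6
```

>>> drive_tool(commands="0 0 0 0 0 0.1 1; 0 0 0 0 0 0.2 1; 0 0 0 0 0 0.3 1; 0 0 0 0 0 0.3 1; 0 0 0 0 0 0.3 1")

```text
time: 28.12
tool_pos: [515.4, 328.3, 84.5]
tcp_rot: [180.0, 0.2, 75.0]
ft_force: [-0.3, 0.2, 0.4]
finger_gap: 13.4
```

>>> drive_tool(commands="0 0 0 0 0 0.1 1; 0 0 0 0 0 0.15 1; 0 0 0 0 0 0.15 1; 0 0 0 0 0 0.15 1")

```text
time: 28.62
tool_pos: [515.4, 328.3, 84.5]
tcp_rot: [180.0, 0.2, 75.0]
ft_force: [-5.8, -3.5, 12.4]
finger_gap: 13.1
```

>>> drive_tool(commands="0 0 0 0 0 0 2.2; 0 0 0 0 0 0 3; 0 0 0 0 0 0 3.2; 0 0 0 0 0 0 3.2; 0 0 0 0 0 -5 4; 0 0 0 0 0 -11 6; 0 0 0 0 0 -17 6; 0 0 0 0 0 -17 6; 0 0 0 0 0 -17 6")

```text
time: 29.75
tool_pos: [515.5, 328.8, 254.4]
tcp_rot: [180.0, 0.2, 75.0]
ft_force: [-0.7, -0.1, -0.4]
finger_gap: 59.9
```

```bash
python3 - <<'E'
from h import *
print(plan([498,-320,255],75))
E
```

```text
(array([0. , 0.2, 0. ]), array([-63.12,  15.1 ,   0.14]))
```

>>> drive_tool(commands="0 0 0 -5.5 1.3 0 6; 0 0 0 -11 2.6 0 6; 0 0 0 -17 4.1 0 6; 0 0 0 -23 5.5 0 6; 0 0 0 -29 6.9 0 6; 0 0 0 -35 8.4 0 6; 0 0 0 -41 9.8 0 6; 0 0 0 -47 11.2 0 6; 0 0 0 -53 12.7 0 6; 0 0 0 -59 14.1 0 6; 0 0 0 -63.1 15.1 0 6; 0 0 0 -63.1 15.1 0 6")

```text
time: 31.25
tool_pos: [496.4, -322.0, 253.4]
tcp_rot: [-179.8, 0.1, 74.8]
ft_force: [-0.7, 0.5, 0.1]
finger_gap: 60.0
```

```bash
python3 - <<'E'
from h import *
for _ in range(4): s=snap('wrist')
print(tool()[:3,3].round(1));cv2.imwrite('pics/w8.png',s['bgr'])
E
```

```text
[ 497.8 -318.3  255. ]
```

View pics/w8.png

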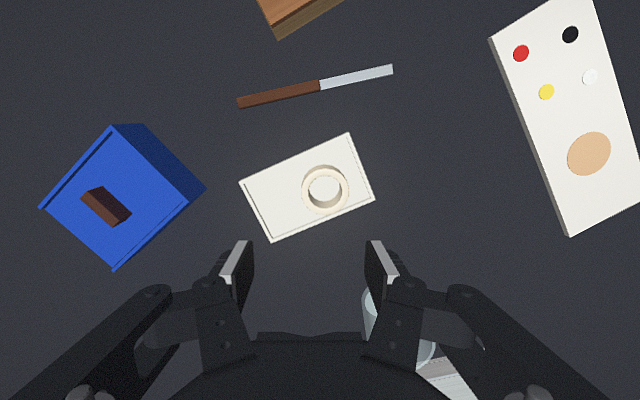

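The tray spans (239,133) to (374,242), with the ring at (325,190).

```bash
python3 - <<'E'
from h import *
s=snap('wrist');hs=cv2.cvtColor(cv2.medianBlur(s['bgr'],5),cv2.COLOR_BGR2HSV);H,S,V=cv2.split(hs);I,J=np.indices(H.shape)
w=(V>150)&(abs(J-307)<80)&(abs(I-187)<60)
b=blob(w,k=5);print('tray',rect(s,b,9))
m=(S>17)&(abs(J-325)<30)&(abs(I-189)<30)&w
c=blob(m,k=3);p=cast(s,c.reshape(-1,2),34);(x,y),rad=cv2.minEnclosingCircle(p.astype(np.float32));print('ring outer@34',x,y,rad, rect(s,c,34),rect(s,c,19))
A=np.c_[2*p,np.ones(len(p))];
v=cv2.resize(s['bgr'],None,fx=3,fy=3);cv2.drawContours(v,[c*3+1],-1,(0,0,255),1);cv2.imwrite('pics/w9.png',v[110*3:255*3,220*3:395*3])
E
```

```text
tray [ 492.1 -327.5  136.3   85.3    9.1]
ring outer@34 510.77032470703125 -325.9776916503906 28.57026481628418 [ 511.3 -326.    55.6   50.6  -79.7] [ 511.1 -329.9   58.5   53.2  -79.7]
```

View pics/w9.png

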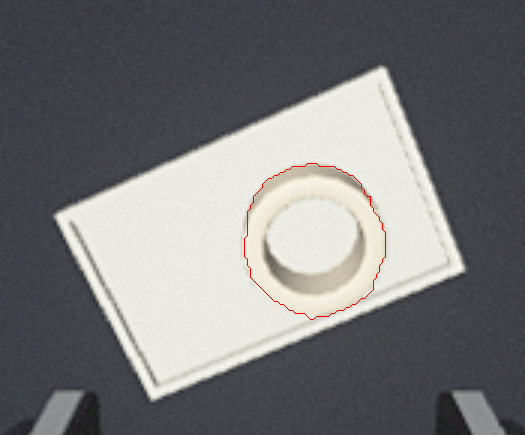

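```bash
python3 - <<'E'
from h import *
print(plan([511.5,-328,85],75))
E
```

```text
(array([-0.1,  0.1,  0.1]), array([-0.55,  1.57, 17.05]))
```

>>> drive_tool(commands="0 0 0 -0.55 1.55 4 7; 0 0 0 -0.55 1.55 9 7; 0 0 0 -0.55 1.55 13 7; 0 0 0 -0.55 1.55 16 7; 0 0 0 -0.55 1.55 17 7; 0 0 0 -0.55 1.55 17 7; 0 0 0 -0.55 1.55 17 4.5; 0 0 0 -0.55 1.55 17 4.5; 0 0 0 -0.55 1.55 17 4.5; 0 0 0 -0.55 1.55 17 4.5; 0 0 0 -0.55 1.55 17 4.5", force=30)

```text
time: 32.88
tool_pos: [512.6, -328.7, 87.8]
tcp_rot: [179.8, 0.2, 75.1]
ft_force: [0.6, 1.9, 6.1]
finger_gap: 50.0
```

>>> drive_tool(commands="0 0 0 0 0 -3 4.5; 0 0 0 0 0 -8 4.5; 0 0 0 0 0 -13 4.5; 0 0 0 0 0 -13 4.5; 0 0 0 0 0 -13 4.5")

```text
time: 33.5
tool_pos: [512.4, -328.2, 217.9]
tcp_rot: [179.8, 0.2, 75.1]
ft_force: [0.8, 0.3, -1.1]
finger_gap: 49.9
```

```bash
python3 - <<'E'
from h import *
q=r.sense();print(q['tool_pos'],q['finger_gap'],plan([512,107.5,217],75))
E
```

```text
[ 512.3679163  -328.20088035  217.94921608] 49.91041926658253 (array([0.2, 0.2, 0.1]), array([ 42.09, -11.26,  -0.09]))
```

>>> drive_tool(commands="0 0 0 5 -1.3 0 4.5; 0 0 0 10 -2.7 0 4.5; 0 0 0 15 -4 0 4.5; 0 0 0 20 -5.4 0 4.5; 0 0 0 25 -6.7 0 4.5; 0 0 0 30 -8 0 4.5; 0 0 0 35 -9.4 0 4.5; 0 0 0 40 -10.7 0 4.5; 0 0 0 42.1 -11.3 0 4.5; 0 0 0 42.1 -11.3 0 4.5; 0 0 0 42.1 -11.3 0 4.5; 0 0 0 42.1 -11.3 0 4.5")

```text
time: 35.0
tool_pos: [511.5, 106.6, 215.6]
tcp_rot: [179.9, 0.2, 75.0]
ft_force: [0.3, -0.2, -0.8]
finger_gap: 49.8
```

>>> drive_tool(commands="0 0 0 0 0 4 4.5; 0 0 0 0 0 8 4.5; 0 0 0 0 0 11 4.5; 0 0 0 0 0 12.5 4.5; 0 0 0 0 0 12.7 4.5; 0 0 0 0 0 12.8 4.5; 0 0 0 0 0 12.8 4.5; 0 0 0 0 0 12.8 4.5")

```text
time: 36.0
tool_pos: [512.1, 106.1, 88.3]
tcp_rot: [179.8, 0.2, 75.0]
ft_force: [-0.6, 1.0, -1.0]
finger_gap: 50.3
```

>>> drive_tool(commands="0 0 0 0 0 0.05 4.5; 0 0 0 0 0 0.1 4.5; 0 0 0 0 0 0.15 4.5; 0 0 0 0 0 0.15 4.5")

```text
time: 36.5
tool_pos: [512.4, 106.2, 87.7]
tcp_rot: [179.8, 0.2, 75.0]
ft_force: [-3.1, 0.4, 7.8]
finger_gap: 50.1
```

>>> drive_tool(commands="0 0 0 0 0 0 6; 0 0 0 0 0 0 6.5; 0 0 0 0 0 0 6.8; 0 0 0 0 0 0 6.8; 0 0 0 0 0 -4 7; 0 0 0 0 0 -10 7; 0 0 0 0 0 -17 6; 0 0 0 0 0 -17 6; 0 0 0 6 -1.6 -17 6; 0 0 0 12 -3.2 -17 6; 0 0 0 18 -4.8 -17 6; 0 0 0 22.3 -5.7 -17 6")

```text
time: 38.0
tool_pos: [513.6, 339.5, 255.3]
tcp_rot: [179.8, 0.2, 75.1]
ft_force: [0.5, -0.3, -0.3]
finger_gap: 60.0
```

>>> drive_tool(commands="0 0 0 0 0 0 5; 0 0 0 0 0 0 5; 0 0 0 0 0 0 4")

```text
time: 38.38
tool_pos: [513.7, 338.3, 254.9]
tcp_rot: [179.9, 0.3, 75.0]
ft_force: [0.2, 0.9, -0.0]
finger_gap: 39.7
```

```bash
python3 - <<'E'
from h import *
s=snap('wrist');print(tool()[:3,3].round(1));cv2.imwrite('pics/w10.png',s['bgr'])
q=proj(s,[[515.4,328.3,30]]);print(q)
E
```

```text
[513.8 338.2 255.2]
[[312.53866568 193.69946513]]
```

View pics/w10.png

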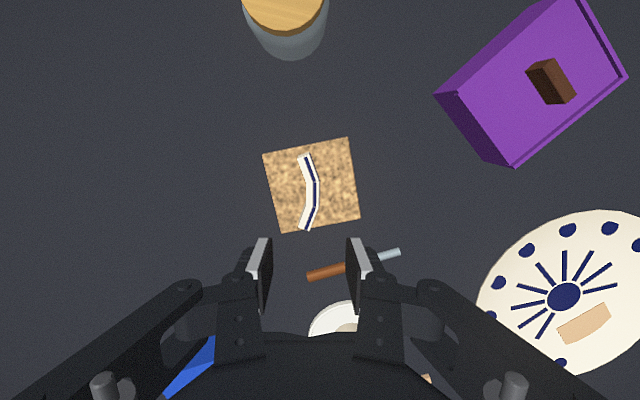

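The rim piece stands on the mat with its middle at about (313,192), exactly as predicted and aligned with the jaws. I'll grasp it at the placing pose.

```bash
python3 - <<'E'
from h import *
s=snap('wrist');hs=cv2.cvtColor(cv2.medianBlur(s['bgr'],3),cv2.COLOR_BGR2HSV);H,S,V=cv2.split(hs);I,J=np.indices(H.shape)
m=(((S<60)&(V>150))|((H>100)&(S>80)))&(abs(J-311)<22)&(abs(I-192)<45);k=rect(s,blob(m,k=5),30);print(k)
print(plan([515.4,328.3,82.5],75))
E
```

```text
[511.  330.8  87.2  22.3  75.2]
(array([ 0.2,  0.3, -0. ]), array([-0.85,  0.36, 17.29]))
```

>>> drive_tool(commands="0 0 0 -0.85 0.35 5 4; 0 0 0 -0.85 0.35 10 4; 0 0 0 -0.85 0.35 14 4; 0 0 0 -0.85 0.35 16.5 4; 0 0 0 -0.85 0.35 17.2 4; 0 0 0 -0.85 0.35 17.2 4; 0 0 0 -0.85 0.35 17.2 1; 0 0 0 -0.85 0.35 17.2 1; 0 0 0 -0.85 0.35 17.2 1; 0 0 0 -0.85 0.35 17.2 1; 0 0 0 -0.85 0.35 17.2 1", force=30)

```text
time: 39.85
tool_pos: [516.6, 328.9, 85.4]
tcp_rot: [179.7, 0.1, 75.0]
ft_force: [-0.2, -0.6, 7.0]
finger_gap: 13.1
```

>>> drive_tool(commands="0 0 0 0 0 -4 1; 0 0 0 0 0 -9 1; 0 0 0 0 0 -15 1; 0 0 0 0 0 -15 1; 0 0 0 0 0 -15 1")

```text
time: 40.48
tool_pos: [515.9, 329.5, 235.7]
tcp_rot: [179.7, 0.1, 75.0]
ft_force: [-0.9, 0.5, -1.3]
finger_gap: 13.4
```

```bash
python3 - <<'E'
from h import *
q=r.sense();print(q['tool_pos'],q['finger_gap'],plan([492,-327.5,235],9.1))
E
```

```text
[515.87604978 329.51069121 235.72999933] 13.390905026625756 (array([ 0.4, -0.1, 65.9]), array([-64.08,  14.7 ,   0.27]))
```

>>> drive_tool(commands="0 0 6 -5.5 1.2 0 1; 0 0 12 -11 2.5 0 1; 0 0 18 -17 3.9 0 1; 0 0 24 -23 5.3 0 1; 0 0 30 -29 6.6 0 1; 0 0 36 -35 8 0 1; 0 0 42 -41 9.4 0 1; 0 0 48 -47 10.8 0 1; 0 0 54 -53 12.1 0 1; 0 0 60 -59 13.5 0 1; 0 0 66 -64.1 14.7 0 1; 0 0 66 -64.1 14.7 0 1")

```text
time: 41.98
tool_pos: [490.2, -330.6, 235.1]
tcp_rot: [179.9, -0.1, 8.7]
ft_force: [0.1, -0.4, -0.7]
finger_gap: 13.3
```

```bash
python3 - <<'E'
from h import *
for _ in range(3): snap('wrist')
q=r.sense();print(q['tool_pos'],q['tcp_rot'],q['finger_gap'],plan([492,-327.5,88],9.1))
E
```

```text
[ 491.37364736 -326.60695342  235.81722875] [ 1.79936661e+02 -1.53401735e-01  9.04108332e+00] 13.222591856154411 (array([ 0.1, -0.2, -0.1]), array([1.000e-02, 8.000e-02, 1.478e+01]))
```

>>> drive_tool(commands="0 0 0 0 0.1 5 1; 0 0 0 0 0.1 10 1; 0 0 0 0 0.1 13 1; 0 0 0 0 0.1 14.5 1; 0 0 0 0 0.1 14.7 1; 0 0 0 0 0.1 14.8 1; 0 0 0 0 0.1 14.8 1; 0 0 0 0 0.1 14.9 1; 0 0 0 0 0.1 14.9 1")

```text
time: 43.25
tool_pos: [492.1, -327.9, 87.3]
tcp_rot: [179.9, -0.2, 9.0]
ft_force: [0.1, -0.4, -0.3]
finger_gap: 13.1
```

>>> drive_tool(commands="0 0 0 0 0 0.1 1; 0 0 0 0 0 0.2 1; 0 0 0 0 0 0.25 1; 0 0 0 0 0 0.25 1; 0 0 0 0 0 0.25 1")

```text
time: 43.88
tool_pos: [492.2, -328.0, 85.4]
tcp_rot: [179.9, -0.2, 9.0]
ft_force: [-1.9, 1.8, 5.2]
finger_gap: 13.5
```

Contact. Release, rise and look.

>>> drive_tool(commands="0 0 0 0 0 0 2.2; 0 0 0 0 0 0 3; 0 0 0 0 0 0 3.2; 0 0 0 0 0 0 3.2; 0 0 0 0 0 -5 4; 0 0 0 0 0 -11 5; 0 0 0 0 0 -17 5; 0 0 0 0 0 -17 5; 0 0 0 -5 0 -22 5; 0 0 0 -8 0 -22 5; 0 0 0 -8 0 -22 5; 0 0 0 -8 0 -22 5")

```text
time: 45.38
tool_pos: [412.5, -340.1, 304.3]
tcp_rot: [180.0, -0.2, 9.0]
ft_force: [-0.5, -0.5, 0.1]
finger_gap: 49.7
```

```bash
python3 - <<'E'
from h import *
s=snap('wrist');t=snap('top');print(tool()[:3,3].round(1))
a=t['bgr'][150:255,180:520];a=cv2.resize(a,(800,247),interpolation=cv2.INTER_CUBIC);b=cv2.resize(s['bgr'],None,fx=.5,fy=.5)
b=s['bgr'][60:360,:];o=np.zeros((560,800,3),np.uint8);o[:247]=a;o[255:555,80:720]=b;cv2.imwrite('pics/f.png',o)
hs=cv2.cvtColor(cv2.medianBlur(t['bgr'],3),cv2.COLOR_BGR2HSV);H,S,V=cv2.split(hs);I,J=np.indices(H.shape)
m=(S>24)&(V>120)&(np.hypot(J-307,I-204)<17);print('ring@34',rect(t,blob(m),34),'case ref dish 511.8 107.5')
m=((S>24)|(V<170))&(abs(J-482)<22)&(abs(I-213)<20);print('rim@30',rect(t,blob(m,seed=(482,211)),30),'tray 492.1 -327.5 9.1')
for th in (95,110,120):
  g=(V<th)&(S>60)&(abs(J-394)<14)&(abs(I-187)<9)
  if g.sum()>30: print('bar@72',rect(t,blob(g),72),'shut ref 552 -104')
g=(H<30)&(S>100)&(V>120)&(abs(J-139)<25)&(abs(I-192)<22);print('jar cap',rect(t,blob(g),95))
z=cv2.imread('pics/top0.png');hz=cv2.cvtColor(z,cv2.COLOR_BGR2HSV);H,S,V=cv2.split(hz);g=(H<30)&(S>100)&(V>120)&(abs(J-139)<25)&(abs(I-192)<22);print('jar start',rect(t,blob(g),95))
E
```

```text
[ 412.9 -339.9  304.1]
ring@34 [ 5.116e+02  1.066e+02  4.890e+01  4.860e+01 -1.000e-01] case ref dish 511.8 107.5
rim@30 [ 489.7 -318.8   85.1   28.6    9.7] tray 492.1 -327.5 9.1
bar@72 [ 549.8 -101.    36.8    9.2  -76.1] shut ref 552 -104
bar@72 [ 549.9 -101.3   37.5   11.5  -76.1] shut ref 552 -104
jar cap [538.7 501.3  63.4  61.6  89.9]
jar start [538.7 501.3  63.4  61.6  89.9]
```

View pics/f.png

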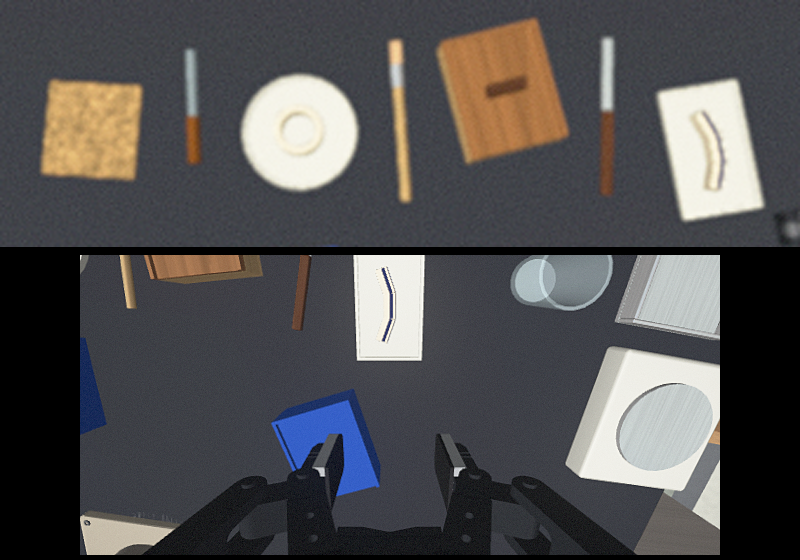

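The final picture shows the ring centred in the dish, the rim piece along the tray, an empty mat, a shut cover and an unmoved jar.

```bash
python3 -c "
from bench import r
print(r.hand_in())"
```

```text
the job is handed in; nothing more can be done
None
```

I finished every step and handed the job in at about 46 s of the 122 s allowed; the hand-in reports no verdict.

- **Knob and case:** I slid the cover open, stood the knob in the case (measured at x≈568, y≈-101, upright) and slid the cover shut. It travelled 84.9 mm of its 85 mm and met the end stop at about 18 N. The knob can't be seen under the closed cover.
- **Swap:** I moved the rim piece to the cork mat, the neck ring to the dish, then the rim piece to the tray.
- **Last checks from the top view:**
  - The ring is about 1 mm from the dish centre.
  - The rim piece is about 3 mm from the tray centre, after allowing for its bend and the viewing angle, and within 1° of the tray's length.
  - The jar has not moved, and the gripper is well clear of everything.
- **Disagreement:** the top view puts the cover's grip bar at (549.9, -101.2), about 3 mm from the shut position I had worked out (552, -104). The rough colour mask and calibration limits probably explain it, so I trusted the end stop and the full travel.
- **Error on the way:** one wrong-signed shift sent the empty arm to x≈289 at a safe height. It touched nothing, and I corrected it.

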